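# Ready a key-tag marking nest: seat the tags, snap the mask plate down

### The arm

A 6-joint arm with a two-finger parallel gripper is mounted at the origin on the work surface; the furniture and walls round the work are solid. World frame = base frame: x ahead of the robot, y to its left, z up, the work surface at z = 0. Lengths are in m, angles in rad, forces in N, time in s.
With the tool pointing down it reaches from about 0.325 to 0.9 m from the base axis. Payload 6.1 kg.
Tool frame: the origin (TCP) lies midway between the tips of the shut fingers; the grasp point (between the pads) lies 19 mm behind it; z points along the fingers, y is the line along which they close (so a half turn about z gives the same grasp; the last joint's range is limited). The gripper opens to 85 mm and grips with 20 to 120 N. Pads are 22 mm wide; open, the fingers measure 114 mm over their backs; the gripper's body (76 mm by 85 mm) begins 54 mm behind the grasp point. The pads swing forward as they close: fully open they stand 13 mm farther back than shut.
Start: joints at [-1.401, 0.22, 1.526, -0, 1.395, -0.126], TCP at [0.182, -0.598, 0.231] pointing down, gripper open.
Joint ranges: [-2.98, 2.98], [-0.91, 2.08], [0.09, 2.57], [-1.24, 4.39], [0.2, 2.65], [-2.68, 2.68]. Speed limits (rad/s): [2.57, 2.57, 3.01, 3.14, 3.14, 3.14].

### API

Orientations are given as [roll, pitch, yaw] about the fixed x, y, z axes, in that order (R = Rz(yaw) Ry(pitch) Rx(roll)).
In Python, from plant import movep, move_l, set_joints, gripper_to, hold, inverse_kinematics, observe, get_image, get_calibration, Unreachable, job_done gives the robot as it stands. Calls block until the motion is done:
- movep(position, orientation): joint-space move of the TCP to a pose.
- move_l(position, feed=0.15, rotation=None, max_force=None): straight line of the TCP; rotation=None keeps the orientation; feed is the mean speed in m/s. With max_force (N) it stops when the force on the tool has changed by that much, and returns True; else False.
- set_joints(angles): joint-space move.
- gripper_to(opening, f_grip=None): finger opening in m; f_grip is the grip in N (None keeps the last); returns when the fingers have stopped.
- hold(seconds).
- inverse_kinematics(position, orientation): joint angles nearest the present ones, or None.
- observe(): the state.
- get_image(name): name is "side" or "top"; returns (picture, depth): 420x560x3 uint8, red, green, blue; 420x560 float32, m along the optical axis (not along the pixel's ray), 0 where there is no reading.
- get_calibration(name): a dict with "intrinsics" (3x3 intrinsics, pixels), "world_from_camera" (4x4, takes a point from camera to world coordinates). Camera axes: x right, y down, z forward; pixel columns grow to the right and rows downward; lengths in m; the calibration is good to about 2 mm. A picture is of the moment at which its call begins. get_calibration takes no time and is no camera call.
A pose or a line that the arm cannot do raises Unreachable and nothing moves.
- job_done(): hands the job in; it is judged then, once.
The state is a dict: "time_s": time; "q": joint angles; "joint_velocities": joint speeds; "joint_torque": joint torques, N m; "eef_pos": TCP position; "tcp_rot": TCP orientation; "ft_force": force on the tool from outside, world axes, zero at the start; "torque": the same for the moment, N m; "opening": finger opening in m; "grasp_force": force on a finger pad.
Only numpy, scipy, OpenCV 4.12 (cv2) and the standard library are available. Lean on these libraries where they do the work, as an engineer would, in place of code of your own. Each camera call takes 0.05 s, during which the arm holds its last target. There are 200 camera calls.

### The job

Get the black tag nest ready for marking: push every blue key tag fully home in its pocket, then pick the aluminium mask plate up by its red handle, lower it gently over the nest's two locating pins (either way round fits) and press both of its ends down until both spring catches have snapped over it and it lies flush. Leave everything else on the desk where it is.

Things in the scene. Friction and masses are not known exactly. Their poses are not given: they have to be found in the camera images.
- nest: Fixed marking nest: aluminium foot plate 112 (x) x 232 (y) x 8 mm under a black block 98 x 196 mm, top face 28 mm above the desk. Origin: centre of its underside, z up, y its long side. Four pockets at y = +52, +22, -22, -52 mm each hold a blue key tag lying along x. Four round corner rests (28, 82 mm off centre) carry the mask plate. A spring catch stands at the middle of each short end.
- pin_a (a point): Tip of the locating pin at nest (x, y) = (+28, +82) mm, 58.5 mm above the desk. Steel, 8 mm diameter up to 50 mm above the desk, then a tapered nose (3 mm at the tip). An equal second pin stands at (-28, -82) mm.
- nest_seat (a point): Point on the nest's centre line, 31 mm above the desk, axes as the nest: where the centre of the mask plate's underside lies when the plate is flush.
- tag1 (a joint): How far blue tag 1 stands above its home position (m): 0 = fully home (within 1.5 mm counts), up to 0.0065. The tag (58 x 26 x 8 mm) is held snugly by its pocket, slides straight up and down, stays where it is left and takes about 5 N to push.
- tag2 (a joint): How far blue tag 2 stands above its home position (m): 0 = fully home (within 1.5 mm counts), up to 0.0065. The tag (58 x 26 x 8 mm) is held snugly by its pocket, slides straight up and down, stays where it is left and takes about 5 N to push.
- tag3 (a joint): How far blue tag 3 stands above its home position (m): 0 = fully home (within 1.5 mm counts), up to 0.0065. The tag (58 x 26 x 8 mm) is held snugly by its pocket, slides straight up and down, stays where it is left and takes about 5 N to push.
- tag4 (a joint): How far blue tag 4 stands above its home position (m): 0 = fully home (within 1.5 mm counts), up to 0.0065. The tag (58 x 26 x 8 mm) is held snugly by its pocket, slides straight up and down, stays where it is left and takes about 5 N to push.
- tag1_top (a point): Centre of the top face of blue tag 1 (26 mm wide along the nest's y, 58 mm long along its x; pocket at nest y = +52 mm). Home: 29 mm above the desk, 1 mm above the block.
- tag2_top (a point): Centre of the top face of blue tag 2 (26 mm wide along the nest's y, 58 mm long along its x; pocket at nest y = +22 mm). Home: 29 mm above the desk, 1 mm above the block.
- tag3_top (a point): Centre of the top face of blue tag 3 (26 mm wide along the nest's y, 58 mm long along its x; pocket at nest y = -22 mm). Home: 29 mm above the desk, 1 mm above the block.
- tag4_top (a point): Centre of the top face of blue tag 4 (26 mm wide along the nest's y, 58 mm long along its x; pocket at nest y = -52 mm). Home: 29 mm above the desk, 1 mm above the block.
- catch_left (a joint): Spring catch at the nest's +y end (rad): 0 = upright, about 0.1 when pushed outward by the plate's edge, springs back to 0 over the plate's top once it is flush. A bent steel leaf 26 mm wide with a sloped lead-in, 50 mm tall. Snapping one end in takes about 10 N.
- catch_right (a joint): The same catch at the nest's -y end (rad).
- mask_plate: Loose aluminium mask plate 80 (x) x 196 (y) x 5 mm, 0.25 kg, flat on the desk at first, handle up. Origin: centre of its underside, z up, y its long side. Four windows 40 x 18 mm over the tags; 9.6 mm holes at (+28, +82) and (-28, -82) mm for the pins; the same after a half turn. Laid over the pins it stops on the catches' lead-ins, about 12 mm too high, until pressed down.
- press_a (a point): Flat place to press on the plate's top face, at plate (x, y) = (0, +80) mm, 36 mm above the desk when flush. Beside it, up to 23 mm above the plate: a pin 28 mm away along x, a catch 16 mm outward along y.
- press_b (a point): The same at the other end, (0, -80) mm.
- plate_grip (a point): Centre of the plate's red bridge handle, 38 mm above the plate's underside. The bar runs along the plate's x: 74 mm long, 12 mm wide (along the plate's y), 13 mm high, on two posts at its ends.
- oil_bottle: Amber oil bottle with a red spout, 43 mm wide, 128 mm tall, standing; origin at the centre of its foot. Leave it.
- insert_tin: Round tin, white with a blue lid, 66 x 33 mm; origin at the centre of its underside. Leave it.
- tape_measure: Yellow tape measure 31 x 73 x 58 mm; origin under its centre. Leave it.
- peg_block: Beech block with four steel pegs, 45 x 120 x 60 mm; origin under its centre. Leave it.
- bench_brush: Wooden hand brush with black bristles, 26 x 175 x 38 mm, lying along the left edge; origin under its middle. Leave it.
- screwdriver: Yellow-handled screwdriver 193 mm long, 22 mm thick, lying between nest and plate along its y; origin under its middle. Leave it.

How it is judged:
On the way, in this order (a step that is already met when the one before it is completed fails the run):
1. all four blue tags are fully home (within 1.5 mm) (value of joint each of tag1, tag2, tag3, tag4 below 0.0015 m), for 0.2 s.
2. the mask plate has been lowered gently over both pins (centred within 3 mm, 3 to 19 mm above flush, moving slower than 0.12 m/s) (horizontal distance between mask_plate and nest_seat below 0.003 m and angle between the y axis of mask_plate and the y axis of nest, either way round below 0.08 rad and z of mask_plate in the frame of nest_seat between 0.003 and 0.019 m and linear speed of mask_plate below 0.12 m/s), for 0.1 s.
3. the mask plate lies flush under both catches (z of mask_plate in the frame of nest_seat between -0.002 and 0.0015 m and angle between mask_plate's own z axis and vertical below 0.02 rad and horizontal distance between mask_plate and nest_seat below 0.003 m and angle between the y axis of mask_plate and the y axis of nest, either way round below 0.03 rad and value of joint each of catch_left, catch_right below 0.03 rad), for 0.2 s.
At the end, for the whole second after the job is handed in: All four tags are within 1.5 mm of home; the mask plate lies at rest over both pins, centred within 3 mm, its underside within 1.5 mm of the rests and level, and both catches have sprung back (within 0.03 rad) over its ends (all of step 1 and all of step 3 and linear speed of mask_plate below 0.01 m/s); the robot touches nothing.
It fails at once if one of the other loose things on the desk is moved by more than 20 mm (distance of any of oil_bottle, insert_tin, tape_measure, peg_block, bench_brush, screwdriver from where it was at the start of the episode above 0.02 m).
It fails at once if the oil bottle is tipped (angle between oil_bottle's own z axis and vertical above 0.3 rad).
It also fails if it takes over 67 s, if anything falls off the work surface, if the arm or the gripper's body presses on something with over 40 N, if the wrist force passes 120 N, or if a joint passes its speed limit or range.

## Working session

There is one attempt and no reset: what is moved stays moved. The work goes in short steps, each a Python script; the robot and the scene stay as the last script left them, time stands still between calls to the robot, and variables do not carry over. Pictures are saved under pics/ and viewed, at most 10 in all, crops included, and the job is handed in when it is done.

```bash
ls; mkdir -p pics
python3 - <<'E'
from plant import *
import cv2,numpy as np
for n in("top","side"):
    im,d=get_image(n); cv2.imwrite(f"pics/{n}0.png",im[:,:,::-1]); np.savez(f"{n}0.npz",im=im,d=d)
    c=get_calibration(n); print(n,np.round(c["intrinsics"],1).tolist(),np.round(c["world_from_camera"],3).tolist())
print(observe())
E
```

```text
pics
top [[402.9, 0.0, 285.0], [0.0, 402.9, 210.9], [0.0, 0.0, 1.0]] [[-0.008, -0.999, 0.04, 0.532], [-1.0, 0.009, 0.015, 0.067], [-0.015, -0.04, -0.999, 1.211], [0.0, 0.0, 0.0, 1.0]]
side [[479.8, 0.0, 283.9], [0.0, 479.8, 210.3], [0.0, 0.0, 1.0]] [[0.952, -0.209, 0.225, 0.331], [-0.306, -0.604, 0.736, -0.726], [-0.018, -0.769, -0.639, 0.762], [0.0, 0.0, 0.0, 1.0]]
{'time_s': 0.1, 'q': array([-1.40106841e+00,  2.21164871e-01,  1.52749602e+00, -2.00302337e-05,
        1.39471120e+00, -1.26115467e-01]), 'joint_velocities': array([ 0.00062646,  0.0005907 , -0.00207342,  0.00117302, -0.0006734 ,
        0.00076498]), 'joint_torque': array([ 6.22131975e-04, -4.98248684e+01, -3.90544403e+01,  4.82747828e-05,
        5.77670813e-03, -2.99861972e-05]), 'eef_pos': array([ 0.18210394, -0.59730824,  0.2302981 ]), 'tcp_rot': array([-3.13982487e+00, -2.04262246e-04,  2.95846731e-01]), 'ft_force': array([-0.15953204, -0.04368277,  1.11346023]), 'torque': array([-0.02282567,  0.0313704 , -0.0028843 ]), 'grasp_force': 0.0, 'opening': 0.08555108952237131}
```

View pics/top0.png

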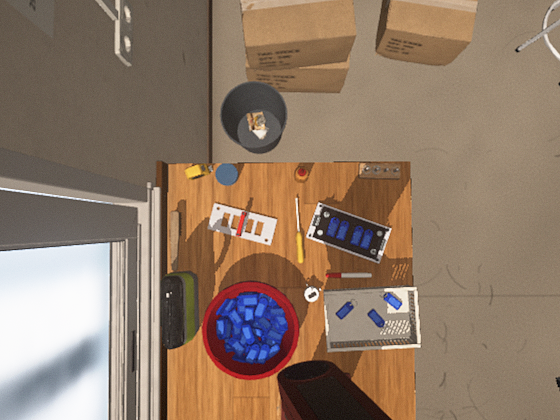

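View pics/side0.png

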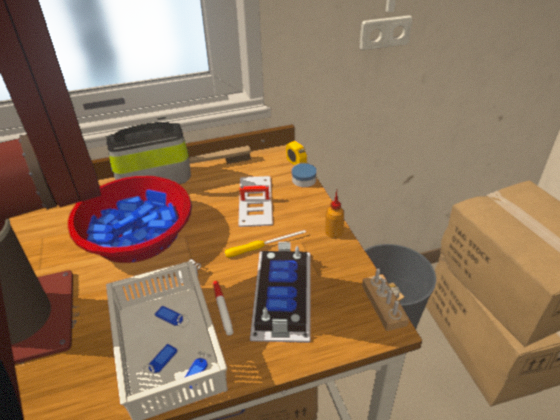

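Top view: the nest is at about (349,232), the plate at (243,223) with its red handle at (242,222), and the screwdriver lies between them. In the side view the nest is at (282,290) and the plate at (256,200). Next I'll measure both from the two views.

```bash
cat > h.py <<'E'
import cv2,numpy as np
from plant import *
def ray(n,uv,z):
    c=get_calibration(n);K=c["intrinsics"];T=c["world_from_camera"]
    uv=np.atleast_2d(uv).astype(float)
    r=np.c_[(uv-[K[0][2],K[1][2]])/[K[0][0],K[1][1]],np.ones(len(uv))]@T[:3,:3].T
    return (T[:3,3]+r*((z-T[2,3])/r[:,2:]))[:,:2]
def proj(n,p):
    c=get_calibration(n);K=c["intrinsics"];T=c["world_from_camera"]
    q=(np.atleast_2d(p)-T[:3,3])@T[:3,:3]; return (q[:,:2]/q[:,2:])*[K[0][0],K[1][1]]+[K[0][2],K[1][2]]
def blobs(mask,amin):
    n,l,s,c=cv2.connectedComponentsWithStats(mask.astype(np.uint8))
    return [(s[i,4],c[i],l==i) for i in range(1,n) if s[i,4]>=amin]
def box(n,m,z):
    ct=max(cv2.findContours(m.astype(np.uint8),cv2.RETR_EXTERNAL,cv2.CHAIN_APPROX_NONE)[0],key=cv2.contourArea)[:,0]
    (c,s,a)=cv2.minAreaRect((ray(n,ct,z)*1000).astype(np.float32))
    if s[0]>s[1]: s=s[::-1];a+=90     # a-90 = direction of long side +90
    return np.round(c,1),np.round(s,1),round((a+90)%180,1)
E
python3 - <<'E'
from h import *
for n,rn,rp in(("top",(300,195,100,75),(200,190,85,60)),("side",(235,235,90,115),(225,165,60,70))):
    z=np.load(n+"0.npz");im=z["im"];hsv=cv2.cvtColor(im,cv2.COLOR_RGB2HSV);H,S,V=cv2.split(hsv)
    def roi(m,r):
        o=np.zeros(m.shape,np.uint8);x,y,w,h=r;o[y:y+h,x:x+w]=m[y:y+h,x:x+w];return o
    blue=roi((H>100)&(H<130)&(S>150)&(V>60),rn)
    for a,c,m in blobs(blue,15): print(n,"blue",a,c.round(1),(ray(n,c,.031)*1000).round(1),m.any(1).sum(),m.any(0).sum())
    red=roi(((H<8)|(H>172))&(S>150)&(V>80),rp)
    for a,c,m in blobs(red,10): print(n,"red",a,c.round(1),(ray(n,c,.042)*1000).round(1),box(n,m,.042))
    g=(S<70)
    for a,c,m in blobs(roi(g&(V>110),rp),200): print(n,"plate",a,c.round(1),box(n,m,.005))
    for a,c,m in blobs(roi((S<90),rn),200): print(n,"nest",a,c.round(1),box(n,m,.008))
    for k,r in(("n",rn),("p",rp)):
        x,y,w,h=r; cr=cv2.resize(im[y:y+h,x:x+w],(400,int(400*h/w)),interpolation=cv2.INTER_CUBIC)[:,:,::-1]
        cv2.imwrite(f"{n}{k}.png",cr)
ims=[cv2.imread(f) for f in("topn.png","topp.png","siden.png","sidep.png")]
ims=[cv2.resize(i,(400,300)) if k<2 else cv2.resize(i,(int(i.shape[1]*300/i.shape[0]),300)) for k,i in enumerate(ims)]
c=np.zeros((600,800,3),np.uint8);c[:300,:400]=ims[0];c[:300,400:]=ims[1]
c[300:,:ims[2].shape[1]]=ims[2];c[300:,400:400+ims[3].shape[1]]=ims[3]
cv2.imwrite("pics/crops.png",c)
E
```

```text
top blue 21 [331.  221.7] [[546.5 -49.3]] 11 7
top blue 24 [344.9 224.7] [[537.4 -89.6]] 10 8
top blue 25 [359.2 229.2] [[ 524. -131.]] 7 8
top blue 36 [367.7 234.4] [[ 508.5 -155.7]] 10 10
top blue 18 [363.6 245.2] [[ 477.3 -143.2]] 8 8
top red 85 [240.6 223.8] [[542.6 214. ]] (array([543.6, 213.6]), array([12. , 68.9]), 165.7)
top plate 1279 [242.2 223.6] (array([543.4, 215. ]), array([ 80.8, 197.1]), 74.9)
top nest 1927 [348.4 232.7] (array([ 514.5, -102.2]), array([113.2, 232.9]), 69.8)
side blue 359 [284.2 272.3] [[527.5 -74.4]] 21 28
side blue 633 [281.  298.4] [[ 500.4 -138. ]] 24 29
side red 192 [253. 190.] [[536.2 204.2]] (array([536. , 195.7]), array([52.8, 69.3]), 164.7)
side plate 264 [255.8 181.1] (array([558.4, 277. ]), array([67.2, 80.7]), 163.4)
side plate 792 [254.9 211.5] (array([532.1, 179.8]), array([ 80.6, 131.1]), 73.3)
side nest 3542 [282.  300.7] (array([518.5, -90.6]), array([113.1, 267.1]), 69.8)
```

View pics/crops.png

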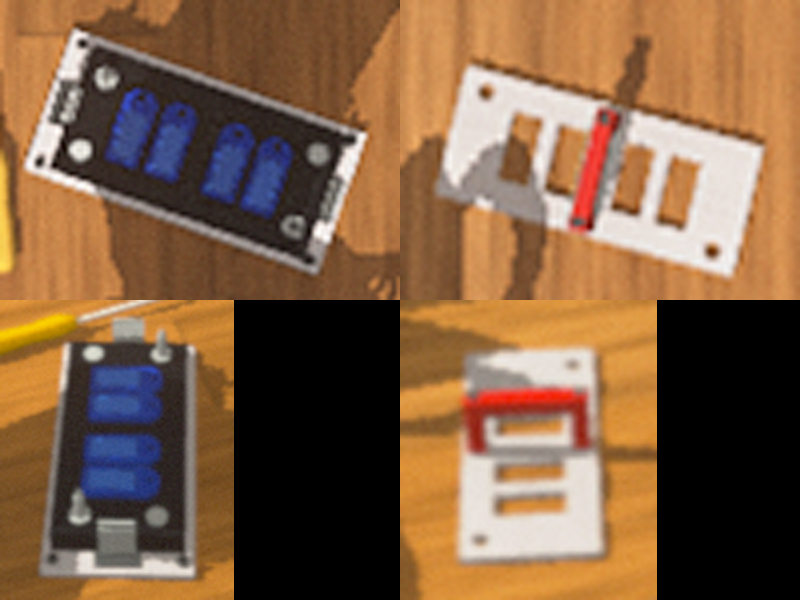

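The top view gives the nest at (514.5, -102.2) mm with its long side at 69.8°, and the plate at (543.4, 215) mm at 74.9°. Both measured sizes match the given ones. The crops show the pins at two opposite corners, with the side-view tips at about (297.5,246) and (265,307). I'll cross-check those and push the tags.

```bash
cat >> h.py <<'E'
N=np.array([.5145,-.1022]);NA=np.radians(69.8)
def nest(x,y): return N+np.array([np.sin(NA)*x+np.cos(NA)*y,-np.cos(NA)*x+np.sin(NA)*y])
def at(xy,z): return [float(xy[0]),float(xy[1]),z]
PUSH=[np.pi,0,NA]
GRIPN=[np.pi,0,NA-np.pi/2]
E
python3 - <<'E'
from h import *
for s in(1,-1): print("pin side",proj("side",np.r_[nest(28*s/1e3,82*s/1e3),.0585]).round(1),"top",proj("top",np.r_[nest(28*s/1e3,82*s/1e3),.0585]).round(1))
m=np.load("side0.npz")["im"];S=cv2.cvtColor(m,cv2.COLOR_RGB2HSV)
w=np.zeros(S.shape[:2],np.uint8);w[165:235,225:285]=(((S[...,1]<70)&(S[...,2]>90)))[165:235,225:285]
l=[k[2] for k in blobs(w,200)];print("plate side",box("side",np.any(l,0)|0,.005) , [len(l)])
ys,xs=np.nonzero(np.any(l,0));P=ray("side",np.c_[xs,ys],.005)*1000;r=cv2.minAreaRect(P.astype(np.float32));print(r)
gripper_to(0)
movep(at(nest(0,-.052),.12),PUSH)
print(observe()["q"].round(2),observe()["time_s"])
for y in(-.052,-.022,.022,.052):
    p=nest(0,y); move_l(at(p,.045),feed=.15)
    hit=move_l(at(p,.0275),feed=.02,max_force=18)
    o=observe(); print(y,hit,o["eef_pos"].round(4),o["ft_force"].round(1),round(o["time_s"],1))
    move_l(at(p,.05),feed=.1)
move_l(at(nest(0,.12),.2),feed=.3)
movep([.543,.04,.25],GRIPN); gripper_to(.04)
z,_=get_image("side");cv2.imwrite("pics/s1.png",cv2.resize(z[150:350,180:380][:,:,::-1],(600,600)))
print(observe()["time_s"])
E
```

```text
pin side [[297.  245.6]] top [[326.8 213.7]]
pin side [[264.9 306.7]] top [[374.7 251.7]]
plate side (array([532.1, 179.8]), array([ 80.6, 131.1]), 73.3) [2]
((541.4374389648438, 212.31100463867188), (199.32444763183594, 80.6866683959961), 74.90282440185547)
[-0.45  0.08  1.9  -0.    1.16 -0.09] 2.875
-0.052 True [ 0.4967 -0.151   0.0294] [-1.6  0.5  7.4] 4.3
-0.022 True [ 0.5069 -0.1232  0.0294] [-0.8 -0.4  5.7] 5.8
0.022 True [ 0.5221 -0.0819  0.0294] [-0.9  0.5  7.2] 7.4
0.052 True [ 0.5324 -0.0537  0.0294] [-1.2  0.7  6.4] 8.9
11.925
```

All four tags stopped at 29.4 mm, which is home. Now I'll grasp the handle, lift it, carry it above the nest and check with the cameras.

Run:
```python
from h import *
g=np.array([.543,.2138]);yaw=np.radians(74.9-90)
movep(at(g,.12),[np.pi,0,yaw]); move_l(at(g,.0195),feed=.12)
gripper_to(0,f_grip=60); o=observe(); print(o["opening"],o["grasp_force"],o["eef_pos"],o["tcp_rot"][2]-yaw)
move_l(at(g,.18),feed=.12)
move_l(at(N,.18),feed=.2,rotation=GRIPN)
move_l(at(N,.115),feed=.1); hold(.4)
o=observe(); print(o["opening"],o["eef_pos"],o["tcp_rot"],o["ft_force"].round(1),o["time_s"])
for n in("side","top"):
    im,d=get_image(n);np.savez(n+"2.npz",im=im,d=d)
    k=cv2.resize(im[170:370,200:400] if n=="side" else im[180:280,290:410],(400,400),interpolation=cv2.INTER_CUBIC)[:,:,::-1]
    cv2.imwrite(n+"2.png",k)
cv2.imwrite("pics/c2.png",np.hstack([cv2.imread("side2.png"),cv2.imread("top2.png")]))
```

```text
0.010664517090128604 59.4777774810791 [0.54391453 0.21409259 0.0206875 ] 3.628796184462768e-05
0.010499323998433044 [ 0.51468692 -0.10227909  0.1153477 ] [ 3.14159169e+00 -5.92289079e-04 -3.52579408e-01] [-0.4 -0.4 -2. ] 18.5833
```

View pics/c2.png

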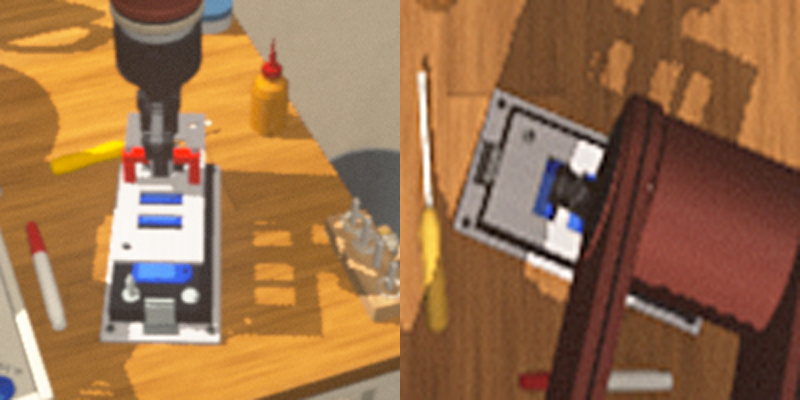

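Side view: the plate is held level above the nest, with its near hole at crop (126,246), i.e. px (263,293). I'll measure that hole and the plate's edges at plate-top height.

Run:
```python
from h import *
im=np.load("side2.npz")["im"];S=cv2.cvtColor(im,cv2.COLOR_RGB2HSV);z=.0997
w=((S[...,1]<60)&(S[...,2]>150)).astype(np.uint8);w[:262]=0;w[306:]=0;w[:,:250]=0;w[:,310:]=0
b=max(blobs(w,50),key=lambda k:k[0])[2];print(b.sum())
g=im.mean(2)[288:299,257:269];wt=np.clip(np.median(g)-25-g,0,None);print(g.astype(int))
yy,xx=np.mgrid[288:299,257:269];c=np.array([(xx*wt).sum(),(yy*wt).sum()])/wt.sum()
h=ray("side",c,z-.001)[0];print("hole",c,(h-nest(-.028,-.082))*1000,"pred px",proj("side",np.r_[nest(-.028,-.082),z]))
# in nest frame: edges of white region
ys,xs=np.nonzero(b);P=(ray("side",np.c_[xs,ys],z)-N)
X=P@[np.sin(NA),-np.cos(NA)]*1000;Y=P@[np.cos(NA),np.sin(NA)]*1000
for y0 in(-90,-80,-70,-60,-40,-20):
    m=abs(Y-y0)<2; print(y0,X[m].min().round(1),X[m].max().round(1))
for x0 in(-30,-10,10,30): m=abs(X-x0)<2; print("x",x0,Y[m].min().round(1))
```

```text
1552
[[245 248 247 247 247 248 248 246 246 247 247 247]
 [247 248 247 247 249 248 247 246 247 246 247 247]
 [247 248 247 246 243 239 240 243 246 247 247 247]
 [247 248 246 238 220 194 197 216 240 248 248 247]
 [248 248 245 229 181 146 139 165 221 244 248 247]
 [247 247 246 228 171 112  94 118 182 236 247 248]
 [248 247 247 240 213 166 147 170 213 241 247 247]
 [248 247 247 247 246 239 232 238 245 247 249 248]
 [247 246 247 248 248 248 248 248 248 248 247 248]
 [247 246 247 248 249 248 248 248 247 248 248 247]
 [246 245 246 245 247 248 248 248 247 249 249 249]]
hole [262.83432366 292.81160433] [-2.15459403 -0.31956165] pred px [[263.91372873 292.01751513]]
-90 -43.4 38.7
-80 -44.2 38.5
-70 -43.5 38.4
-60 -44.3 38.3
-40 -44.1 38.0
-20 -43.9 37.7
x -30 -100.4
x -10 -99.9
x 10 -101.6
x 30 -101.1
```

The plate sits about 1.9 mm in x and 0.7 mm in y off the pins in the nest frame. I'll correct for that and lower it with force monitoring.

Run:
```python
from h import *
p=nest(.0019,.0007)
move_l(at(p,.084),feed=.06); hold(.2)
f0=observe()["ft_force"]
hit=move_l(at(p,.063),feed=.025,max_force=8); hold(.2)
o=observe(); print(hit,o["eef_pos"].round(4),(o["ft_force"]-f0).round(1),o["torque"].round(2),o["time_s"])
im,d=get_image("side");cv2.imwrite("pics/c3.png",cv2.resize(im[170:370,200:400],(600,600),interpolation=cv2.INTER_CUBIC)[:,:,::-1])
```

```text
False [ 0.5164 -0.1025  0.0631] [-3.2 -4.   4. ] [-0.3   0.57  0.05] 20.7417
```

View pics/c3.png

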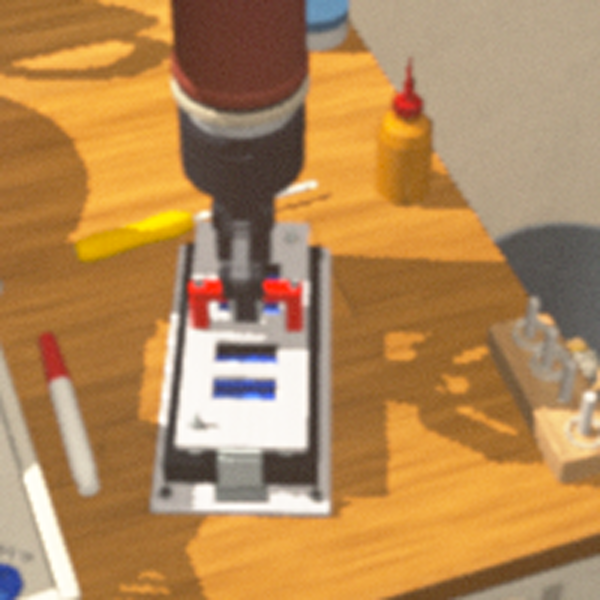

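The pin tip shows through the near hole at (200,422), and the plate is resting on the catch lead-ins. I'll release it and press the ends.

Run:
```python
from h import *
p=nest(.0019,.0007)
gripper_to(.04); hold(.3); move_l(at(p,.13),feed=.1); gripper_to(0)
def press(y,z):
    q=nest(0,y)
    move_l(at(q,.13),feed=.25,rotation=PUSH); move_l(at(q,.062),feed=.1); hold(.1)
    hit=move_l(at(q,z),feed=.02,max_force=30); o=observe()
    print(y,hit,o["eef_pos"].round(4),o["ft_force"].round(1),round(o["time_s"],1)); move_l(at(q,.13),feed=.12)
press(-.079,.0345); press(.079,.0345); press(-.079,.0345)
movep([.45,-.35,.3],PUSH)
o=[]
for n in("side","top"):
    im,d=get_image(n);np.savez(n+"4.npz",im=im,d=d)
    k=im[220:350,220:350] if n=="side" else im[180:280,300:400]
    o.append(cv2.resize(k,(400,400),interpolation=cv2.INTER_CUBIC)[:,:,::-1])
cv2.imwrite("pics/c4.png",np.hstack(o)); print(observe()["time_s"])
```

```text
-0.079 False [ 0.4875 -0.1765  0.0365] [-7.7  3.8 21. ] 26.9
0.079 False [ 0.5419 -0.0281  0.036 ] [-7.3 -0.8 15.3] 31.1
-0.079 False [ 0.4872 -0.1763  0.036 ] [-7.   2.6 14.2] 35.3
37.3417
```

View pics/c4.png

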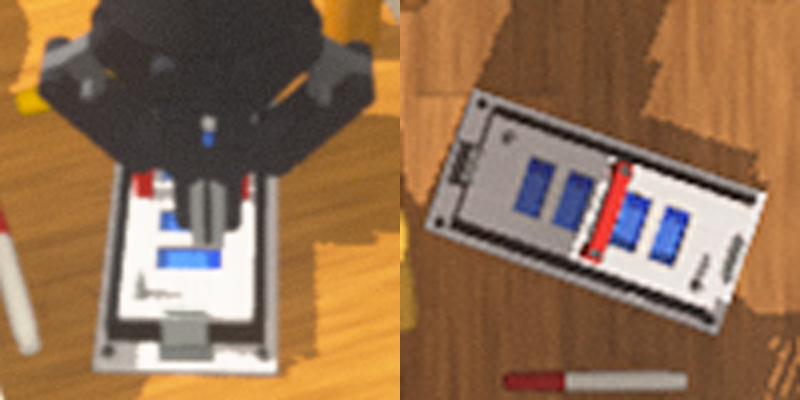

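The plate looks centred and flush, and the side and top views both show its near end under the catch. I'll confirm with a light touch at each end.

Run:
```python
from h import *
move_l(at(nest(0,-.079),.13),feed=.3,rotation=PUSH)
for y in(-.079,.079):
    q=nest(0,y); move_l(at(q,.13),feed=.25); move_l(at(q,.045),feed=.12); hold(.2)
    hit=move_l(at(q,.0335),feed=.015,max_force=4); o=observe()
    print(y,hit,o["eef_pos"].round(4),o["ft_force"].round(1),round(o["time_s"],1))
    hit=move_l(at(q,.0325),feed=.015,max_force=35); o=observe()
    print(y,hit,o["eef_pos"].round(4),o["ft_force"].round(1),round(o["time_s"],1))
    move_l(at(q,.13),feed=.12)
move_l([.5,.05,.3],feed=.3)
im,d=get_image("side");cv2.imwrite("pics/c5.png",cv2.resize(im[220:350,220:350],(600,600),interpolation=cv2.INTER_CUBIC)[:,:,::-1])
print(observe()["time_s"])
```

```text
-0.079 True [ 0.4871 -0.1763  0.036 ] [-1.3  1.2  5.1] 40.2
-0.079 True [ 0.4872 -0.1763  0.036 ] [-1.9  0.7  7.8] 40.5
0.079 True [ 0.5417 -0.028   0.036 ] [-1.7 -0.2  5.7] 43.8
0.079 True [ 0.5417 -0.028   0.0361] [-2.   1.3  6.8] 44.1
45.85
```

View pics/c5.png

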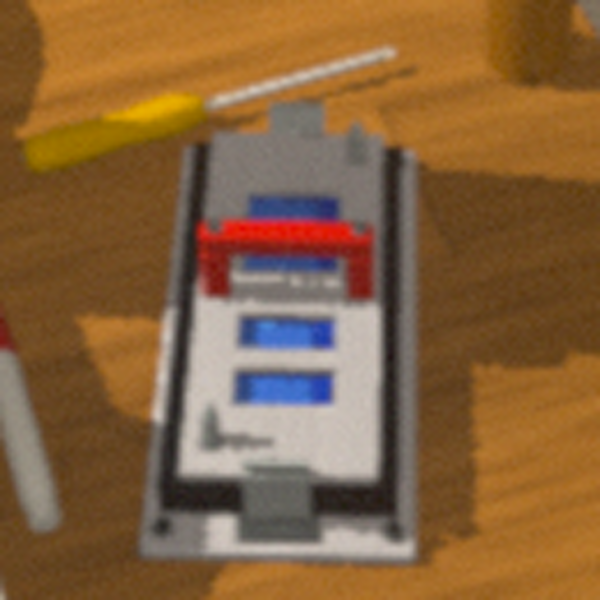

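Both ends make first contact at 36.0 mm, so the plate is flush. The picture shows both pins through the plate at (210,425) and (358,145), with the near catch over the plate edge at (278,470).

```bash
python3 -c "
from plant import *
print(job_done())"
```

```text
the job is handed in; nothing more can be done
None
```

I handed the job in at about 46 s of the 67 s limit; no verdict came back. All four tags stopped at home height, and the mask plate is over both pins, reading flush at both ends. The catches having snapped is inferred from the plate staying flush under a light touch and from the pictures.

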